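Change over the drain manifold

ROBOT

A 7-joint arm with a two-finger parallel gripper is mounted at the origin on the work surface. World frame = base frame: x ahead of the robot, y to its left, z up, the work surface at z = 0. Lengths are in m, angles in rad, forces in N, time in s.
With the tool pointing down it reaches from about 0.4 to 0.85 m from the base axis. Payload 10.4 kg.
Tool frame: the origin (TCP) lies between the finger pads; the fingertips stand 11 mm ahead of it and the grasp point (between the pads) lies 8 mm behind it (r.tcp_to_tips is the distance from the TCP to the fingertips, in m); z points along the fingers, y is the line along which they close (so a half turn about z gives the same grasp; the last joint's range is limited). The gripper opens to 87 mm and grips with 3 to 60 N. Pads are 19 mm wide; open, the fingers measure 117 mm over their backs; the gripper's body (75 mm by 190 mm) begins 51 mm behind the grasp point.
Start: joints at [-1.344, 0.332, -0.065, 1.46, 0.022, 1.35, -0.088], TCP at [0.154, 0.606, 0.234] pointing down, gripper open.
Joint ranges: [-2.6, 2.6], [-0.5, 2.12], [-1.47, 1.34], [0.16, 2.42], [-1.27, 4.41], [0.06, 2.06], [-2.6, 2.6]. Speed limits (rad/s): [2.22, 2.22, 2.79, 2.79, 3.14, 3.14, 3.14].

INTERFACE

Orientations are given as a unit quaternion [x, y, z, w].
In Python, from bench import r gives the robot as it stands. The module is installed in compiled form; this text tells all that it offers.
- The arm moves only by the shell command python3 -m crank 'ROWS' [FORCE]. ROWS is JSON, a list of rows, each an object of numbers: "claw": the closure, from -1 (fully open) to 1 (shut); "dx", "dy", "dz": the shift along the tool's x, y, z each as a share of 3 cm, from -1 to 1; "ax", "ay", "az": the turn, a rotation vector about the tool's x, y, z each as a share of 6 degrees, from -1 to 1. A call has 1 to 8 rows; each row shifts and turns the commanded pose from where the row before left it, along the tool's axes as they then stand; what a row does not reach is not made up. A row lasts 1/12 s, in which the tool goes at most 41.7 mm and 7.16 degrees, less where a joint would pass 70% of its speed; a pose out of reach is approached as far as the arm can. A call with a number of a shift or a turn outside -1 to 1 is refused whole. A call with a gripper value outside its range is refused whole. The fingers move at their own pace and stop on an object; FORCE is the grip in N (left out, the last holds). Time passes only in rows, so rows that do not move let the fingers close. It gives the time, the measured TCP pose, the force, the opening and the grip force at its end, in the units of the state.
- r.read_state(): the state, without advancing time (a new reading comes with each control period).
- r.camera(name): name is "side" or "top" or "wrist"; returns a dict with "color" (384x512x3 uint8, red, green, blue), "mtx" (3x3 intrinsics, pixels), "R" (3x3) and "t" (3): a world point X has camera coordinates R X + t; the wrist camera has in their place "hand_eye" (4x4, takes a point from camera to tool coordinates, whose origin is the TCP and whose axes are the flange's). Camera axes: x right, y down, z forward; pixel columns grow to the right and rows downward; lengths in m; the calibration is good to about 2 mm. The wrist camera is an equidistant fisheye: a pixel r from the principal point sees the ray r / f radians off the axis. A picture is of the moment at which its call begins: read the wrist's pose just before it. There is no depth.
- r.close_job(): hands the job in; it is judged then, once.
The state is a dict: "time": time; "joint_positions": joint angles; "joint_vel": joint speeds; "joint_torque": joint torques, N m; "ee_pos": TCP position; "eef_rot": TCP orientation; "ft_force": force on the tool from outside, world axes, zero at the start; "torque": the same for the moment, N m; "width": finger opening in m; "grip_force": force on a finger pad.
Only numpy, scipy, OpenCV 4.12 (cv2) and the standard library are available. Lean on these libraries where they do the work, as an engineer would, in place of code of your own. Each camera call takes 0.05 s, during which the arm holds its last target. There are 200 camera calls.

TASK

Change the pipe manifold over: of the two large slide gates, push the one standing open fully shut by its upturned lip, and only after that push the other one fully open by its lip. Just push with the fingertips, without pinching the lips or ramming the stops; leave the small bypass gate as it is set and the loose fittings and cans where they are.

Things in the scene. Friction and masses are not known exactly. Their poses are not given: they have to be found in the camera images.
- valve_1: Large slide-gate valve, fixed to the manifold: grey housing 110 x 110 mm in plan, top 117 mm above the bench, with an open pipe collar (72 mm across) on it up to 147 mm. Origin on the bench under the bore's centre; +x points from the valve's front (where the blade comes out) to its back, z up. This is the one that stands open at the start.
- blade_1 (a joint): Travel of the steel blade of valve_1 in m: 0 = fully shut (bore covered), 0.065 = fully open, with a stop at both ends. The blade slides level towards the valve's front (its -x) as the value grows. It is stiff (about 3 N of friction) and stays where it is left. It starts between 0.045 and 0.065.
- lip_1 (a point): Centre of the upturned steel lip on the front end of the blade of valve_1: upright plate 80 mm wide (y), 6 thick (x), 45 high, from 100 to 145 mm above the bench. Behind it (+x) the flat blade, top at 103 mm, runs into the housing; the clear gap from lip to housing is 60 mm when shut, more when open. Axes as the valve's: push along +x to shut, -x to open.
- valve_2: Large slide-gate valve, fixed to the manifold: grey housing 110 x 110 mm in plan, top 117 mm above the bench, with an open pipe collar (72 mm across) on it up to 147 mm. Origin on the bench under the bore's centre; +x points from the valve's front (where the blade comes out) to its back, z up. This is the one that is shut at the start.
- blade_2 (a joint): Travel of the steel blade of valve_2 in m: 0 = fully shut (bore covered), 0.065 = fully open, with a stop at both ends. The blade slides level towards the valve's front (its -x) as the value grows. It is stiff (about 3 N of friction) and stays where it is left. It starts between 0 and 0.004.
- lip_2 (a point): Centre of the upturned steel lip on the front end of the blade of valve_2: upright plate 80 mm wide (y), 6 thick (x), 45 high, from 100 to 145 mm above the bench. Behind it (+x) the flat blade, top at 103 mm, runs into the housing; the clear gap from lip to housing is 60 mm when shut, more when open. Axes as the valve's: push along +x to shut, -x to open.
- blade_3 (a joint): Travel of the steel blade of the small bypass valve (housing only 64 x 64 mm, collar 36 mm across) in m: 0 = fully shut (bore covered), 0.065 = fully open, with a stop at both ends. The blade slides level towards the valve's front (its -x) as the value grows. It is stiff (about 3 N of friction) and stays where it is left. It starts partly open, between 0.02 and 0.04, and is to be left there.
- lip_3 (a point): Centre of the upturned steel lip on the front end of the blade of the small bypass valve: upright plate 44 mm wide (y), 6 thick (x), 45 high, from 100 to 145 mm above the bench. Behind it (+x) the flat blade, top at 103 mm, runs into the housing; the clear gap from lip to housing is 60 mm when shut, more when open. Axes as the valve's: push along +x to shut, -x to open.
- primer: Bystander: slim metal can, 40 mm diameter, 105 mm high, standing between two valves' blades. Origin at the centre of its underside.
- coupling: Bystander: grey pipe coupling (open tube) 60 mm diameter, 65 mm high, standing on end between two valves' blades. Origin at the centre of its underside.
- tee: Bystander: grey pipe tee lying on the bench, 100 mm long, 48 mm high. Origin under its junction.
- cover: Bystander: round green cover, 150 mm diameter, 26 mm high. Origin at the centre of its underside.
- spool: Bystander: orange spool, 68 mm diameter, 61 mm high. Origin at the centre of its underside.
- driver: Bystander: screwdriver lying on the bench near the robot. Origin at its underside.
- cement: Bystander: metal can, 64 mm diameter, 100 mm high. Origin at the centre of its underside.

How it is judged:
On the way, in this order (a step that is already met when the one before it is completed fails the run):
1. the gate that stood open is fully shut while the other is still shut (value of joint blade_1 below 0.006 m and value of joint blade_2 below 0.012 m), for 0.2 s.
2. the other large gate is then fully open (value of joint blade_2 above 0.058 m and value of joint blade_1 below 0.006 m), for 0.2 s.
At the end, for the whole second after the job is handed in: The first gate (open at the start) is shut to within 6 mm, the second is open to within 7 mm of its stop, both at rest; the bypass blade is within 6 mm of its setting and every loose thing within 25 mm of where it stood, the standing ones upright (all of step 2 and velocity of joint blade_1 between -0.005 and 0.005 m/s and velocity of joint blade_2 between -0.005 and 0.005 m/s and distance of lip_3 from where it was at the start of the episode below 0.006 m and distance of each of primer, coupling, tee, cover, spool, driver, cement from where it was at the start of the episode below 0.025 m and angle between each of primer, coupling, cement's own z axis and vertical below 0.3 rad); the robot touches nothing.
It fails at once if both large gates more than 15 mm open at once (value of joint each of blade_1, blade_2 above 0.015 m).
It fails at once if the bypass blade moved by more than 8 mm (distance of lip_3 from where it was at the start of the episode above 0.008 m).
It fails at once if a loose thing is pushed away, lifted or carried more than 30 mm, or a standing one tipped over (distance of any of primer, coupling, tee, cover, spool, driver, cement from where it was at the start of the episode above 0.03 m or angle between any of primer, coupling, cement's own z axis and vertical above 0.5 rad).
It fails at once if a lip is pinched between the fingers (pressed on its front and back at once) ((contact force between the fingers and blade_1_c1 above 1.5 N and contact force between the fingers and blade_1_c2 above 1.5 N) or (contact force between the fingers and blade_2_c1 above 1.5 N and contact force between the fingers and blade_2_c2 above 1.5 N)).
It fails at once if a large gate is rammed with more than 40 N (contact force between the fingers and valve_1 above 40 N or contact force between the fingers and valve_2 above 40 N).
It also fails if it takes over 54 s, if anything falls off the work surface, if the arm or the gripper's body presses on something with over 40 N, if the wrist force passes 120 N, or if a joint passes its speed limit or range.

## Working session

There is one attempt and no reset: what is moved stays moved. The work goes in short steps, Python scripts to look and compute and a shell command to move; the robot and the scene stay as the last step left them, time stands still between calls to the robot, and variables do not carry over. Pictures are saved under pics/ and viewed, at most 10 in all, crops included, and the job is handed in when it is done.

```bash
mkdir -p pics; python3 - <<'E'
from bench import r
import cv2
s=r.read_state();print(s['time'],s['ee_pos'],s['eef_rot'],s['width'])
for n in('top','side'):
    c=r.camera(n);cv2.imwrite(f'pics/{n}.png',cv2.resize(c['color'][:,:,::-1],(800,600)))
    print(n,c['mtx'].tolist(),c['R'].tolist(),c['t'].tolist())
c=r.camera('wrist');print(c['mtx'],c['hand_eye'])
E
```

```text
0.0 [0.15436585 0.60524022 0.23274577] [ 1.24540070e-01  9.92214310e-01 -7.27146834e-04 -7.28113004e-05] 0.08680090615673494
top [[414.13035361719716, 0.0, 257.61612297078176], [0.0, 414.13035361719716, 192.2299066074283], [0.0, 0.0, 1.0]] [[0.003806035604395915, -0.9995565718049305, 0.02953258970277955], [-0.9991320958800535, -0.005026123129191556, -0.041349644117227365], [0.041479742951339785, -0.02934958002876455, -0.9987081821417233]] [-0.01827567630230429, 0.5382600714868944, 1.3113626750258178]
side [[477.64367917309806, 0.0, 264.53670921566686], [0.0, 477.64367917309806, 191.89293435876957], [0.0, 0.0, 1.0]] [[0.9735000957939953, -0.2285951036055621, 0.006468546718108405], [-0.14488255818625614, -0.6383912102997801, -0.7559535084549762], [0.17693673395450735, 0.7349836333004595, -0.6545933477801067]] [-0.5337182088671419, 0.18247183326584424, 1.3012839401535812]
[[297.31863964   0.         255.36578266]
 [  0.         297.31863964 193.85583527]
 [  0.           0.           1.        ]] [[-4.64848370e-04 -9.64140508e-01 -2.65391908e-01  7.32086049e-02]
 [ 9.99999383e-01 -7.16020680e-04  8.49673458e-04  1.75839030e-04]
 [-1.00923069e-03 -2.65391349e-01  9.64140246e-01 -1.50975816e-01]
 [ 0.00000000e+00  0.00000000e+00  0.00000000e+00  1.00000000e+00]]
```

View pics/top.png

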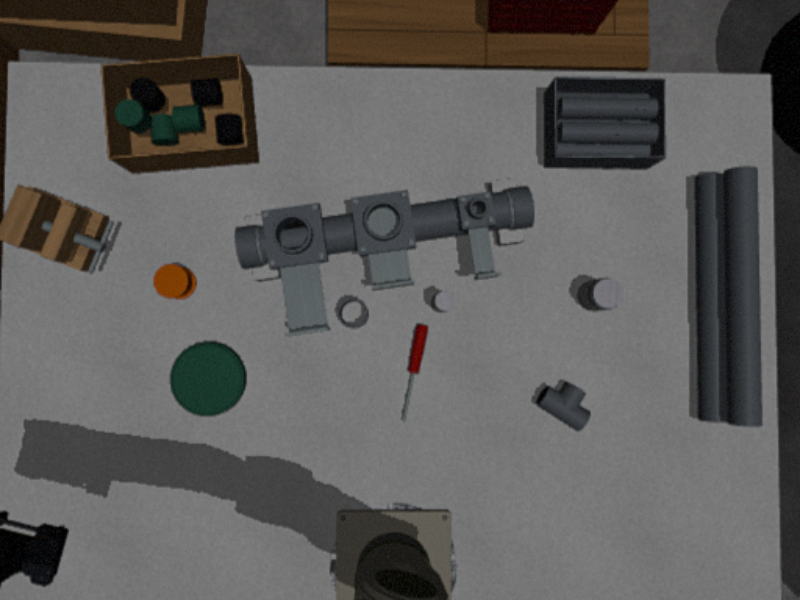

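View pics/side.png

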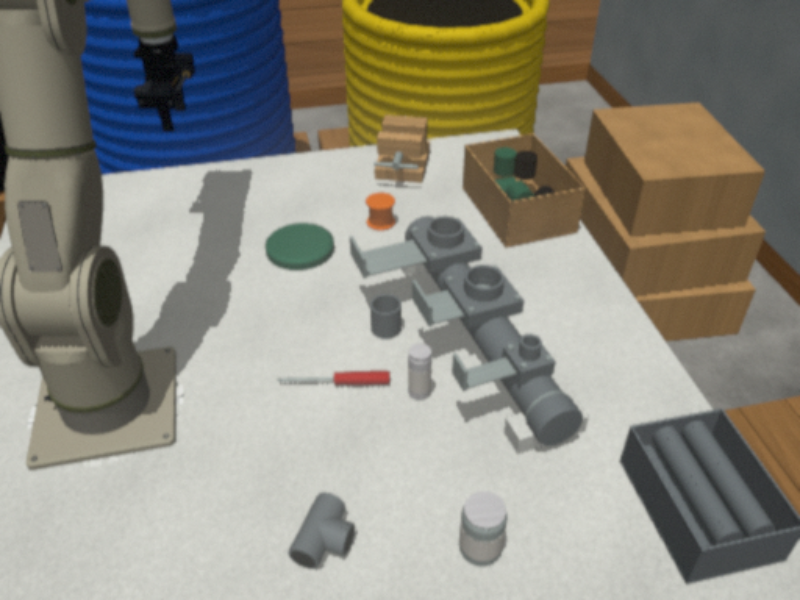

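```bash
python3 - <<'E'
from bench import r
import cv2
c=r.camera('top')['color'][:,:,::-1]
cv2.imwrite('pics/crop.png',cv2.resize(c[110:220,145:345],(800,440),interpolation=cv2.INTER_CUBIC))
E
```

```text
(no output)
```

View pics/crop.png

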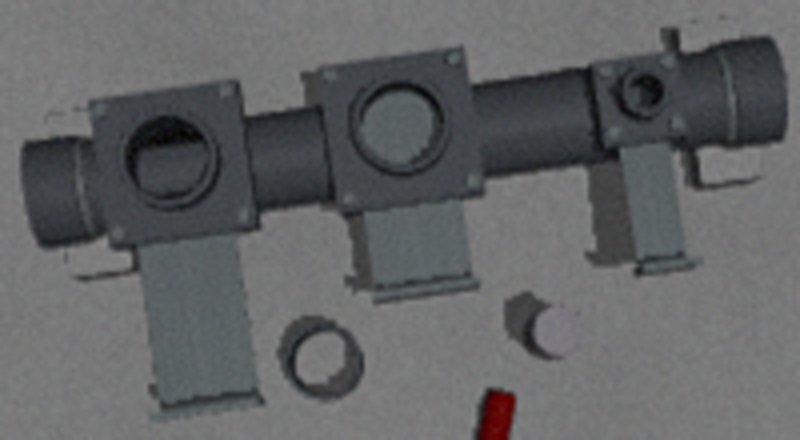

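The enlarged crop (4x, origin 145,110) shows the open gate at the left. Its lip top runs (152,412)-(265,398) and its housing corners are (90,102), (237,80), (258,228), (112,246). The shut gate's lip top runs (374,296)-(479,284), with housing corners (318,70), (462,47), (484,190), (338,212).

```bash
cat > h.py <<'E'
from bench import r
import numpy as np
from scipy.spatial.transform import Rotation as Ro
def ray(c,u,v,z):
    R,t=np.array(c['R']),np.array(c['t']);C=-R.T@t
    d=R.T@np.linalg.solve(c['mtx'],[u,v,1]);return C+d*(z-C[2])/d[2]
def tool(target,yaw):
    "target TCP, tool x at yaw: print needed rotation & shift"
    s=r.read_state();T=Ro.from_quat(s['eef_rot'])
    W=Ro.from_matrix(np.array([[np.cos(yaw),np.sin(yaw),0],[np.sin(yaw),-np.cos(yaw),0],[0,0,-1]]).reshape(3,3))
    print('rotvec deg (tool)',np.degrees((T.inv()*W).as_rotvec()).round(2),'shift cm now',(T.inv().apply(target-s['ee_pos'])*100).round(2),'shift cm after turn',(W.inv().apply(target-s['ee_pos'])*100).round(2))
E
python3 - <<'E'
from h import *
c=r.camera('top')
P=lambda L,z:np.array([ray(c,145+(x+.5)/4-.5,110+(y+.5)/4-.5,z) for x,y in L])
h1=P([(90,102),(237,80),(258,228),(112,246)],.117);h2=P([(318,70),(462,47),(484,190),(338,212)],.117)
l1=P([(152,412),(265,398)],.145);l2=P([(374,296),(479,284)],.145)
for h,l in((h1,l1),(h2,l2)):
    o=h.mean(0);e=(h[0]+h[1]-h[2]-h[3])[:2];f=(h[0]+h[3]-h[1]-h[2])[:2]
    print('o',o.round(4),'yaw',np.degrees(np.arctan2(e[1],e[0])),np.degrees(np.arctan2(-f[0],f[1])),np.linalg.norm(e)/2,np.linalg.norm(f)/2)
    a=np.radians(8.4);ex=np.array([np.cos(a),np.sin(a)]);ey=[-ex[1],ex[0]]
    for p in l:print('lip',p.round(4),'in valve',((p-o)[:2]@ex).round(4),((p-o)[:2]@ey).round(4))
tool(np.array([.5,.18,.2]),np.pi+np.radians(8.4))
E
```

```text
o [0.6553 0.1916 0.117 ] yaw 8.906814375326219 8.312772924294046 0.10890370771784985 0.10803594952243323
lip [0.4735 0.2016 0.145 ] in valve -0.1783 0.0365
lip [0.4838 0.1214 0.145 ] in valve -0.1799 -0.0443
o [0.682  0.0257 0.117 ] yaw 8.627307609997628 9.365958267235587 0.10681930971464684 0.10827184404107976
lip [0.5572 0.0441 0.145 ] in valve -0.1208 0.0364
lip [ 0.5663 -0.0313  0.145 ] in valve -0.1228 -0.0395
rotvec deg (tool) [-3.000e-02 -1.000e-02 -2.271e+01] shift cm now [-44.   -32.68   3.34] shift cm after turn [-27.97 -47.14   3.32]
```

```bash
python3 -m crank '[{"claw":1,"az":-0.97},{"claw":1,"az":-0.97},{"claw":1,"az":-0.97},{"claw":1,"az":-0.97},{"claw":1}]' 10
python3 -c "
from h import *
tool(np.array([.446,.158,.2]),np.radians(189))"
```

```text
rotvec deg (tool) [-3.000e-02 -1.000e-02 -2.331e+01] shift cm now [-39.31 -36.15   3.34] shift cm after turn [-21.79 -48.76   3.32]invalid input at $[0]: expected keys claw, dx, dy, dz, ax, ay, az
```

```bash
python3 -m crank '[{"claw":1,"dx":-0.4,"dy":-0.95,"dz":0,"ax":0,"ay":0,"az":-0.97},{"claw":1,"dx":-0.4,"dy":-0.95,"dz":0,"ax":0,"ay":0,"az":-0.97},{"claw":1,"dx":-0.4,"dy":-0.95,"dz":0,"ax":0,"ay":0,"az":-0.97},{"claw":1,"dx":-0.4,"dy":-0.95,"dz":0,"ax":0,"ay":0,"az":-0.97},{"claw":1,"dx":-0.4,"dy":-0.95,"dz":0,"ax":0,"ay":0,"az":0},{"claw":1,"dx":-0.4,"dy":-0.95,"dz":0,"ax":0,"ay":0,"az":0},{"claw":1,"dx":-0.4,"dy":-0.95,"dz":0,"ax":0,"ay":0,"az":0},{"claw":1,"dx":0,"dy":0,"dz":0,"ax":0,"ay":0,"az":0}]' 10
python3 -c "
from h import *
tool(np.array([.446,.158,.2]),np.radians(189))"
```

```text
time: 0.92
ee_pos: [0.2437, 0.4049, 0.2338]
eef_rot: [-0.075, 0.997, -0.0, 0.001]
ft_force: [0.1, 2.1, -0.2]
width: 0.0417
grip_force: 0.0
rotvec deg (tool) [-0.06  0.06 -0.42] shift cm now [-16.31 -27.43   3.43] shift cm after turn [-16.12 -27.55   3.38]
```

```bash
python3 -m crank '[{"claw":1,"dx":-0.6,"dy":-0.9,"dz":0,"ax":0,"ay":0,"az":-0.07},{"claw":1,"dx":-0.6,"dy":-0.9,"dz":0,"ax":0,"ay":0,"az":0},{"claw":1,"dx":-0.6,"dy":-0.9,"dz":0,"ax":0,"ay":0,"az":0},{"claw":1,"dx":-0.6,"dy":-0.9,"dz":0,"ax":0,"ay":0,"az":0},{"claw":1,"dx":-0.6,"dy":-0.9,"dz":0,"ax":0,"ay":0,"az":0},{"claw":1,"dx":-0.6,"dy":-0.9,"dz":0,"ax":0,"ay":0,"az":0},{"claw":1,"dx":-0.6,"dy":-0.9,"dz":0,"ax":0,"ay":0,"az":0},{"claw":1,"dx":-0.6,"dy":-0.9,"dz":0,"ax":0,"ay":0,"az":0}]'
python3 -m crank '[{"claw":1,"dx":-0.3,"dy":-0.9,"dz":0,"ax":0,"ay":0,"az":0},{"claw":1,"dx":-0.3,"dy":-0.9,"dz":0,"ax":0,"ay":0,"az":0},{"claw":1,"dx":0,"dy":0,"dz":0,"ax":0,"ay":0,"az":0},{"claw":1,"dx":0,"dy":0,"dz":0,"ax":0,"ay":0,"az":0}]'
python3 -c "
from h import *
import cv2
tool(np.array([.446,.158,.125]),np.radians(189))
cv2.imwrite('pics/w1.png',r.camera('wrist')['color'][:,:,::-1])"
```

```text
time: 1.58
ee_pos: [0.4178, 0.2184, 0.2337]
eef_rot: [-0.082, 0.997, 0.0, 0.0]
ft_force: [1.3, -0.6, -0.1]
width: 0.0007
grip_force: 0.0
time: 1.92
ee_pos: [0.4441, 0.1681, 0.2335]
eef_rot: [-0.08, 0.997, 0.0, 0.0]
ft_force: [-0.4, 0.5, 0.3]
width: 0.0006
grip_force: 0.0
rotvec deg (tool) [0.  0.  0.2] shift cm now [-0.03 -1.03 10.85] shift cm after turn [-0.03 -1.03 10.85]
```

View pics/w1.png

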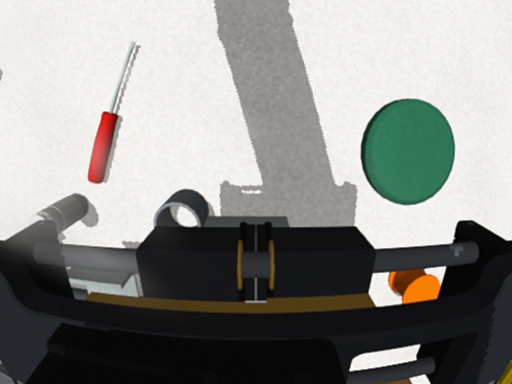

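The wrist view shows the lip's front face at row 222, cols 205-290. That puts it about 30 mm ahead of the fingers, as computed, so I'll descend.

```bash
python3 -m crank '[{"claw":1,"dx":0,"dy":-0.33,"dz":0.9,"ax":0,"ay":0,"az":0},{"claw":1,"dx":0,"dy":0,"dz":0.9,"ax":0,"ay":0,"az":0},{"claw":1,"dx":0,"dy":0,"dz":0.9,"ax":0,"ay":0,"az":0},{"claw":1,"dx":0,"dy":0,"dz":0.9,"ax":0,"ay":0,"az":0},{"claw":1,"dx":0,"dy":0,"dz":0,"ax":0,"ay":0,"az":0},{"claw":1,"dx":0,"dy":0,"dz":0,"ax":0,"ay":0,"az":0}]'
python3 -m crank '[{"claw":1,"dx":-0.3,"dy":0,"dz":0,"ax":0,"ay":0,"az":0},{"claw":1,"dx":-0.3,"dy":0,"dz":0,"ax":0,"ay":0,"az":0},{"claw":1,"dx":-0.3,"dy":0,"dz":0,"ax":0,"ay":0,"az":0},{"claw":1,"dx":0,"dy":0,"dz":0,"ax":0,"ay":0,"az":0},{"claw":1,"dx":0,"dy":0,"dz":0,"ax":0,"ay":0,"az":0}]'
```

```text
time: 2.47
ee_pos: [0.4441, 0.1602, 0.1252]
eef_rot: [-0.083, 0.997, -0.001, -0.001]
ft_force: [0.2, 0.6, 1.2]
width: 0.0005
grip_force: 0.0
time: 2.88
ee_pos: [0.4729, 0.164, 0.126]
eef_rot: [-0.082, 0.997, 0.0, 0.001]
ft_force: [0.0, -0.5, 0.2]
width: 0.0005
grip_force: 0.0
```

```bash
python3 -m crank '[{"claw":1,"dx":-0.2,"dy":0,"dz":0,"ax":0,"ay":0,"az":0},{"claw":1,"dx":-0.2,"dy":0,"dz":0,"ax":0,"ay":0,"az":0},{"claw":1,"dx":-0.2,"dy":0,"dz":0,"ax":0,"ay":0,"az":0},{"claw":1,"dx":-0.2,"dy":0,"dz":0,"ax":0,"ay":0,"az":0},{"claw":1,"dx":-0.2,"dy":0,"dz":0,"ax":0,"ay":0,"az":0}]'
python3 -m crank '[{"claw":1,"dx":-0.15,"dy":0,"dz":0,"ax":0,"ay":0,"az":0},{"claw":1,"dx":-0.15,"dy":0,"dz":0,"ax":0,"ay":0,"az":0},{"claw":1,"dx":0,"dy":0,"dz":0,"ax":0,"ay":0,"az":0}]'
python3 - <<'E'
from h import *
import cv2
tool(np.array([.6553,.1916,.125])-.1305*np.array([np.cos(.155),np.sin(.155),0]),np.radians(189))
c=r.camera('top')['color'][:,:,::-1]
cv2.imwrite('pics/crop2.png',cv2.resize(c[110:220,145:345],(800,440),interpolation=cv2.INTER_CUBIC))
E
```

```text
time: 3.3
ee_pos: [0.5019, 0.1687, 0.1255]
eef_rot: [-0.082, 0.997, -0.0, -0.0]
ft_force: [-3.3, -2.0, 2.6]
width: 0.0006
grip_force: 1.9
time: 3.55
ee_pos: [0.5112, 0.1704, 0.1254]
eef_rot: [-0.082, 0.997, -0.0, 0.0]
ft_force: [0.2, 0.3, 0.1]
width: 0.0002
grip_force: 0.0
rotvec deg (tool) [-0.01  0.04  0.38] shift cm now [-1.51 -0.14  0.04] shift cm after turn [-1.52 -0.13  0.04]
```

View pics/crop2.png

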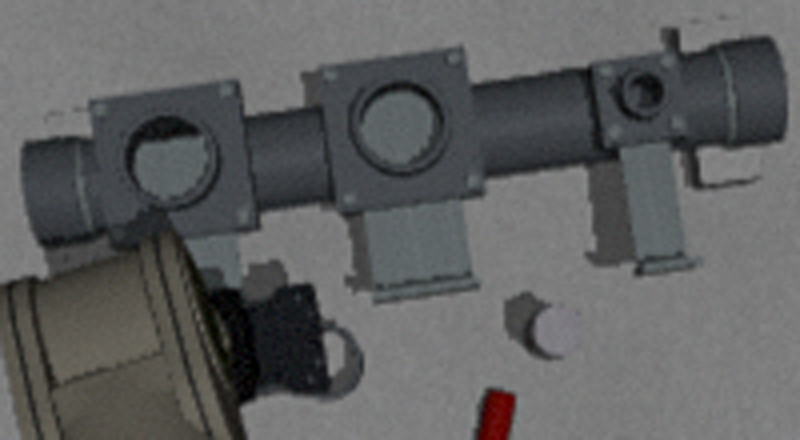

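The bore of valve 1 is nearly covered, with about 15 mm to go. I'll push on slowly.

```bash
Z='"dy":0'; python3 -m crank '[{"claw":1,"dx":-0.1,"dy":0,"dz":0,"ax":0,"ay":0,"az":0},{"claw":1,"dx":-0.1,"dy":0,"dz":0,"ax":0,"ay":0,"az":0},{"claw":1,"dx":-0.1,"dy":0,"dz":0,"ax":0,"ay":0,"az":0},{"claw":1,"dx":-0.1,"dy":0,"dz":0,"ax":0,"ay":0,"az":0}]'
python3 -m crank '[{"claw":1,"dx":-0.04,"dy":0,"dz":0,"ax":0,"ay":0,"az":0},{"claw":1,"dx":0,"dy":0,"dz":0,"ax":0,"ay":0,"az":0}]'
python3 -m crank '[{"claw":1,"dx":-0.04,"dy":0,"dz":0,"ax":0,"ay":0,"az":0},{"claw":1,"dx":0,"dy":0,"dz":0,"ax":0,"ay":0,"az":0}]'
python3 - <<'E'
from h import *
tool(np.array([.6553,.1916,.125])-.1305*np.array([np.cos(.155),np.sin(.155),0]),np.radians(189))
E
```

```text
time: 3.93
ee_pos: [0.5221, 0.1724, 0.1255]
eef_rot: [-0.082, 0.997, 0.0, -0.0]
ft_force: [-2.2, -1.7, 0.8]
width: 0.0003
grip_force: 1.7
time: 4.1
ee_pos: [0.5237, 0.1726, 0.1255]
eef_rot: [-0.082, 0.997, 0.0, 0.0]
ft_force: [-0.7, -0.7, -0.4]
width: 0.0004
grip_force: 0.3
time: 4.27
ee_pos: [0.5246, 0.1727, 0.1255]
eef_rot: [-0.082, 0.997, 0.0, 0.0]
ft_force: [-0.9, -0.2, -0.7]
width: 0.0004
grip_force: 0.8
rotvec deg (tool) [0.01 0.01 0.39] shift cm now [-0.16 -0.15  0.05] shift cm after turn [-0.16 -0.15  0.05]
```

```bash
for i in 1; do python3 -m crank '[{"claw":1,"dx":-0.05,"dy":0,"dz":0,"ax":0,"ay":0,"az":0},{"claw":1,"dx":0,"dy":0,"dz":0,"ax":0,"ay":0,"az":0}]'
python3 -m crank '[{"claw":1,"dx":-0.05,"dy":0,"dz":0,"ax":0,"ay":0,"az":0},{"claw":1,"dx":0,"dy":0,"dz":0,"ax":0,"ay":0,"az":0}]'; done
```

```text
time: 4.43
ee_pos: [0.526, 0.173, 0.1255]
eef_rot: [-0.082, 0.997, 0.0, 0.0]
ft_force: [-1.6, -0.1, 0.5]
width: 0.0006
grip_force: 1.1
time: 4.6
ee_pos: [0.5267, 0.1731, 0.1255]
eef_rot: [-0.082, 0.997, -0.0, -0.001]
ft_force: [-6.7, -0.5, 3.7]
width: 0.0003
grip_force: 3.8
```

```bash
python3 -m crank '[{"claw":1,"dx":-0.05,"dy":0,"dz":0,"ax":0,"ay":0,"az":0},{"claw":1,"dx":0,"dy":0,"dz":0,"ax":0,"ay":0,"az":0}]'
python3 -m crank '[{"claw":1,"dx":0,"dy":0,"dz":0,"ax":0,"ay":0,"az":0},{"claw":1,"dx":0,"dy":0,"dz":0,"ax":0,"ay":0,"az":0}]'
```

```text
time: 4.77
ee_pos: [0.5267, 0.1731, 0.1254]
eef_rot: [-0.082, 0.997, -0.0, -0.003]
ft_force: [-15.6, -3.1, 11.2]
width: 0.0003
grip_force: 8.2
time: 4.93
ee_pos: [0.5267, 0.1731, 0.1254]
eef_rot: [-0.082, 0.997, -0.0, -0.003]
ft_force: [-15.3, -2.9, 9.3]
width: 0.0004
grip_force: 8.0
```

Valve 1 is at its stop (15 N, no further motion). I'll back off, lift, and move over the gap of valve 2.

```bash
python3 -m crank '[{"claw":1,"dx":0.5,"dy":0,"dz":0,"ax":0,"ay":0,"az":0},{"claw":1,"dx":0.8,"dy":0,"dz":0,"ax":0,"ay":0,"az":0},{"claw":1,"dx":0,"dy":0,"dz":-0.8,"ax":0,"ay":0,"az":0},{"claw":1,"dx":0,"dy":0,"dz":-0.8,"ax":0,"ay":0,"az":0},{"claw":1,"dx":0,"dy":0,"dz":-0.8,"ax":0,"ay":0,"az":0},{"claw":1,"dx":0,"dy":0,"dz":-0.8,"ax":0,"ay":0,"az":0},{"claw":1,"dx":0,"dy":0,"dz":0,"ax":0,"ay":0,"az":0}]'
python3 - <<'E'
from h import *
tool(np.array([.5951,.0119,.125]),np.radians(189))
E
```

```text
time: 5.52
ee_pos: [0.493, 0.1679, 0.2266]
eef_rot: [-0.082, 0.997, 0.002, 0.004]
ft_force: [1.1, -0.2, -0.5]
width: 0.0006
grip_force: 0.0
rotvec deg (tool) [0.17 0.46 0.37] shift cm now [ -7.46 -17.08  10.17] shift cm after turn [ -7.65 -17.    10.16]
```

```bash
python3 -m crank '[{"claw":1,"dx":-0.36,"dy":-0.8,"dz":0,"ax":0,"ay":0,"az":0.06},{"claw":1,"dx":-0.36,"dy":-0.8,"dz":0,"ax":0,"ay":0,"az":0},{"claw":1,"dx":-0.36,"dy":-0.8,"dz":0,"ax":0,"ay":0,"az":0},{"claw":1,"dx":-0.36,"dy":-0.8,"dz":0,"ax":0,"ay":0,"az":0},{"claw":1,"dx":-0.36,"dy":-0.8,"dz":0,"ax":0,"ay":0,"az":0},{"claw":1,"dx":-0.36,"dy":-0.8,"dz":0,"ax":0,"ay":0,"az":0},{"claw":1,"dx":-0.36,"dy":-0.8,"dz":0,"ax":0,"ay":0,"az":0},{"claw":1,"dx":0,"dy":0,"dz":0,"ax":0,"ay":0,"az":0}]'
python3 -m crank '[{"claw":1,"dx":0,"dy":0,"dz":0,"ax":0,"ay":0,"az":0},{"claw":1,"dx":0,"dy":0,"dz":0,"ax":0,"ay":0,"az":0}]'
python3 - <<'E'
from h import *
import cv2
tool(np.array([.5951,.0119,.126]),np.radians(189))
cv2.imwrite('pics/w2.png',r.camera('wrist')['color'][:,:,::-1])
E
```

```text
time: 6.18
ee_pos: [0.5937, 0.0073, 0.2215]
eef_rot: [-0.076, 0.997, -0.002, 0.001]
ft_force: [-0.3, -0.8, 0.7]
width: 0.0005
grip_force: 0.0
time: 6.35
ee_pos: [0.5917, 0.0136, 0.2213]
eef_rot: [-0.079, 0.997, 0.0, 0.0]
ft_force: [0.3, 0.4, 0.2]
width: 0.0004
grip_force: 0.0
rotvec deg (tool) [0.01 0.01 0.04] shift cm now [-0.31 -0.22  9.53] shift cm after turn [-0.31 -0.22  9.53]
```

View pics/w2.png

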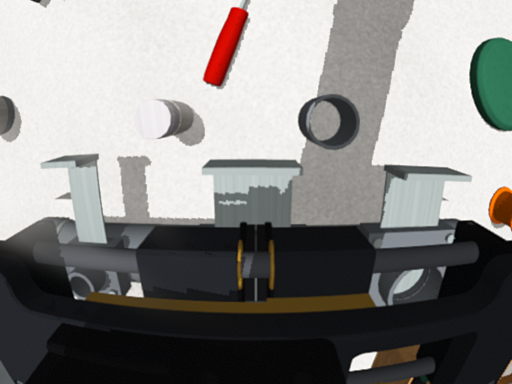

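The lip of valve 2 is centred, with its back face at row 173, about 27 mm ahead of the tool axis. The fingers fit in the gap with about 18-23 mm on each side, so I'll descend and push.

```bash
python3 -m crank '[{"claw":1,"dx":0,"dy":-0.05,"dz":0.8,"ax":0,"ay":0,"az":0},{"claw":1,"dx":0,"dy":0,"dz":0.8,"ax":0,"ay":0,"az":0},{"claw":1,"dx":0,"dy":0,"dz":0.8,"ax":0,"ay":0,"az":0},{"claw":1,"dx":0,"dy":0,"dz":0.77,"ax":0,"ay":0,"az":0},{"claw":1,"dx":0,"dy":0,"dz":0,"ax":0,"ay":0,"az":0},{"claw":1,"dx":0,"dy":0,"dz":0,"ax":0,"ay":0,"az":0}]'
python3 -m crank '[{"claw":1,"dx":0.25,"dy":0,"dz":0,"ax":0,"ay":0,"az":0},{"claw":1,"dx":0.25,"dy":0,"dz":0,"ax":0,"ay":0,"az":0},{"claw":1,"dx":0.2,"dy":0,"dz":0,"ax":0,"ay":0,"az":0},{"claw":1,"dx":0.2,"dy":0,"dz":0,"ax":0,"ay":0,"az":0},{"claw":1,"dx":0.2,"dy":0,"dz":0,"ax":0,"ay":0,"az":0},{"claw":1,"dx":0,"dy":0,"dz":0,"ax":0,"ay":0,"az":0}]'
python3 - <<'E'
from h import *
tool(np.array([.682,.0257,.125])-.1705*np.array([np.cos(.155),np.sin(.155),0]),np.radians(189))
E
```

```text
time: 6.9
ee_pos: [0.5912, 0.0126, 0.1262]
eef_rot: [-0.079, 0.997, 0.0, -0.001]
ft_force: [0.3, 0.4, 1.5]
width: 0.0004
grip_force: 0.0
time: 7.4
ee_pos: [0.5585, 0.0062, 0.1272]
eef_rot: [-0.079, 0.997, 0.0, 0.0]
ft_force: [0.8, 0.7, 0.7]
width: 0.0004
grip_force: 0.0
rotvec deg (tool) [0.04 0.05 0.01] shift cm now [4.55 0.03 0.22] shift cm after turn [4.55 0.03 0.22]
```

```bash
python3 -m crank '[{"claw":1,"dx":0.2,"dy":0,"dz":0,"ax":0,"ay":0,"az":0},{"claw":1,"dx":0.2,"dy":0,"dz":0,"ax":0,"ay":0,"az":0},{"claw":1,"dx":0.2,"dy":0,"dz":0,"ax":0,"ay":0,"az":0},{"claw":1,"dx":0.2,"dy":0,"dz":0,"ax":0,"ay":0,"az":0},{"claw":1,"dx":0.2,"dy":0,"dz":0,"ax":0,"ay":0,"az":0},{"claw":1,"dx":0.1,"dy":0,"dz":0,"ax":0,"ay":0,"az":0},{"claw":1,"dx":0.1,"dy":0,"dz":0,"ax":0,"ay":0,"az":0},{"claw":1,"dx":0,"dy":0,"dz":0,"ax":0,"ay":0,"az":0}]'
python3 -m crank '[{"claw":1,"dx":0.08,"dy":0,"dz":0,"ax":0,"ay":0,"az":0},{"claw":1,"dx":0.08,"dy":0,"dz":0,"ax":0,"ay":0,"az":0},{"claw":1,"dx":0,"dy":0,"dz":0,"ax":0,"ay":0,"az":0}]'
python3 - <<'E'
from h import *
tool(np.array([.682,.0257,.125])-.1705*np.array([np.cos(.155),np.sin(.155),0]),np.radians(189))
E
```

```text
time: 8.07
ee_pos: [0.5227, 0.0006, 0.1262]
eef_rot: [-0.079, 0.997, 0.0, -0.001]
ft_force: [0.8, 0.0, -0.2]
width: 0.0008
grip_force: 0.3
time: 8.32
ee_pos: [0.5184, -0.0001, 0.1262]
eef_rot: [-0.079, 0.997, -0.0, -0.0]
ft_force: [1.8, -0.4, 0.5]
width: 0.0006
grip_force: 0.5
rotvec deg (tool) [ 0.   -0.05  0.02] shift cm now [0.48 0.03 0.12] shift cm after turn [0.48 0.03 0.12]
```

```bash
python3 -m crank '[{"claw":1,"dx":0.05,"dy":0,"dz":0,"ax":0,"ay":0,"az":0},{"claw":1,"dx":0.05,"dy":0,"dz":0,"ax":0,"ay":0,"az":0},{"claw":1,"dx":0,"dy":0,"dz":0,"ax":0,"ay":0,"az":0}]'
python3 -m crank '[{"claw":1,"dx":0.05,"dy":0,"dz":0,"ax":0,"ay":0,"az":0},{"claw":1,"dx":0,"dy":0,"dz":0,"ax":0,"ay":0,"az":0}]'
```

```text
time: 8.57
ee_pos: [0.5169, -0.0004, 0.1263]
eef_rot: [-0.079, 0.997, -0.0, 0.001]
ft_force: [10.4, 1.5, -7.6]
width: 0.0007
grip_force: 4.7
time: 8.73
ee_pos: [0.5168, -0.0004, 0.1264]
eef_rot: [-0.079, 0.997, -0.0, 0.003]
ft_force: [17.5, 0.7, -14.6]
width: 0.0008
grip_force: 8.8
```

Force is climbing with no motion, so valve 2 is at its stop. I'll back off, lift clear and check.

```bash
python3 -m crank '[{"claw":1,"dx":-0.3,"dy":0,"dz":0,"ax":0,"ay":0,"az":0},{"claw":1,"dx":-0.5,"dy":0,"dz":0,"ax":0,"ay":0,"az":0},{"claw":1,"dx":0,"dy":0,"dz":-0.8,"ax":0,"ay":0,"az":0},{"claw":1,"dx":0,"dy":0,"dz":-0.8,"ax":0,"ay":0,"az":0},{"claw":1,"dx":0,"dy":0,"dz":-0.8,"ax":0,"ay":0,"az":0},{"claw":1,"dx":0,"dy":0,"dz":-0.8,"ax":0,"ay":0,"az":0},{"claw":1,"dx":0,"dy":0,"dz":-0.8,"ax":0,"ay":0,"az":0},{"claw":1,"dx":0,"dy":0,"dz":0,"ax":0,"ay":0,"az":0}]'
python3 -m crank '[{"claw":1,"dx":0.8,"dy":0,"dz":-0.3,"ax":0,"ay":0,"az":0},{"claw":1,"dx":0.8,"dy":0,"dz":-0.3,"ax":0,"ay":0,"az":0},{"claw":1,"dx":0.8,"dy":0,"dz":-0.3,"ax":0,"ay":0,"az":0},{"claw":1,"dx":0.8,"dy":0,"dz":-0.3,"ax":0,"ay":0,"az":0},{"claw":1,"dx":0,"dy":0,"dz":0,"ax":0,"ay":0,"az":0},{"claw":1,"dx":0,"dy":0,"dz":0,"ax":0,"ay":0,"az":0},{"claw":1,"dx":0,"dy":0,"dz":0,"ax":0,"ay":0,"az":0}]'
python3 - <<'E'
from h import *
import cv2
c=r.camera('side')['color'][:,:,::-1]
cv2.imwrite('pics/s3.png',cv2.resize(c[100:384,100:420],(800,600)*1 if 0 else (676,600),interpolation=cv2.INTER_CUBIC))
E
```

```text
time: 9.4
ee_pos: [0.5396, 0.0029, 0.2506]
eef_rot: [-0.079, 0.997, 0.0, 0.002]
ft_force: [0.4, -0.3, -0.3]
width: 0.0
grip_force: 0.0
time: 9.98
ee_pos: [0.4435, -0.0118, 0.282]
eef_rot: [-0.079, 0.997, 0.0, -0.0]
ft_force: [0.6, -0.3, 0.3]
width: 0.0006
grip_force: 0.0
```

View pics/s3.png

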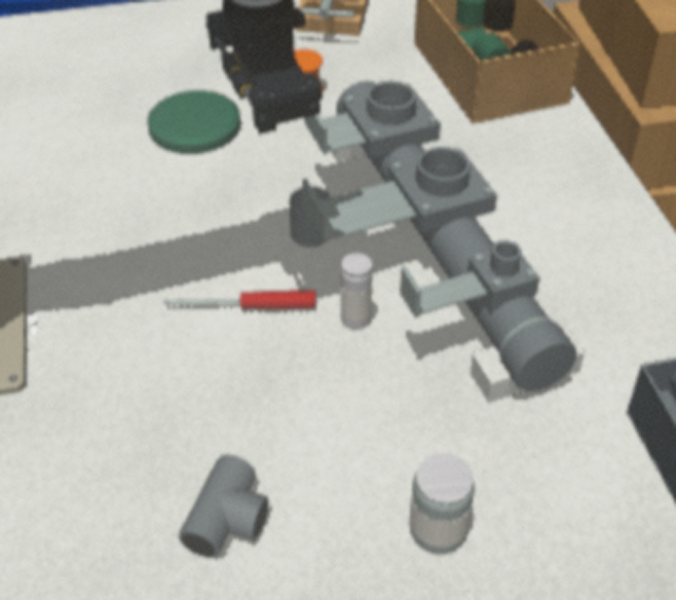

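The side view shows valve 1 shut, valve 2 open and everything else standing. I'll check valve 2's travel from above.

```bash
python3 -m crank '[{"claw":1,"dx":0,"dy":0.9,"dz":-0.3,"ax":0,"ay":0,"az":0},{"claw":1,"dx":0,"dy":0.9,"dz":-0.3,"ax":0,"ay":0,"az":0},{"claw":1,"dx":0,"dy":0.9,"dz":0,"ax":0,"ay":0,"az":0},{"claw":1,"dx":0,"dy":0.9,"dz":0,"ax":0,"ay":0,"az":0},{"claw":1,"dx":0,"dy":0.9,"dz":0,"ax":0,"ay":0,"az":0},{"claw":1,"dx":0,"dy":0.9,"dz":0,"ax":0,"ay":0,"az":0},{"claw":1,"dx":0,"dy":0.9,"dz":0,"ax":0,"ay":0,"az":0},{"claw":1,"dx":0,"dy":0.9,"dz":0,"ax":0,"ay":0,"az":0}]'
python3 -m crank '[{"claw":1,"dx":0,"dy":0.9,"dz":0,"ax":0,"ay":0,"az":0},{"claw":1,"dx":0,"dy":0.9,"dz":0,"ax":0,"ay":0,"az":0},{"claw":1,"dx":0,"dy":0.9,"dz":0,"ax":0,"ay":0,"az":0},{"claw":1,"dx":0,"dy":0.9,"dz":0,"ax":0,"ay":0,"az":0},{"claw":1,"dx":0,"dy":0,"dz":0,"ax":0,"ay":0,"az":0},{"claw":1,"dx":0,"dy":0,"dz":0,"ax":0,"ay":0,"az":0},{"claw":1,"dx":0,"dy":0,"dz":0,"ax":0,"ay":0,"az":0}]'
python3 - <<'E'
from h import *
import cv2
c=r.camera('top')['color'][:,:,::-1]
cv2.imwrite('pics/crop4.png',cv2.resize(c[110:220,145:345],(800,440),interpolation=cv2.INTER_CUBIC))
E
```

```text
time: 10.7
ee_pos: [0.4094, 0.2029, 0.2994]
eef_rot: [-0.079, 0.997, -0.0, -0.001]
ft_force: [0.3, 0.8, -0.5]
width: 0.0005
grip_force: 0.0
time: 11.28
ee_pos: [0.393, 0.3075, 0.2995]
eef_rot: [-0.078, 0.997, -0.001, -0.001]
ft_force: [1.0, -0.3, 0.3]
width: 0.0004
grip_force: 0.0
```

View pics/crop4.png

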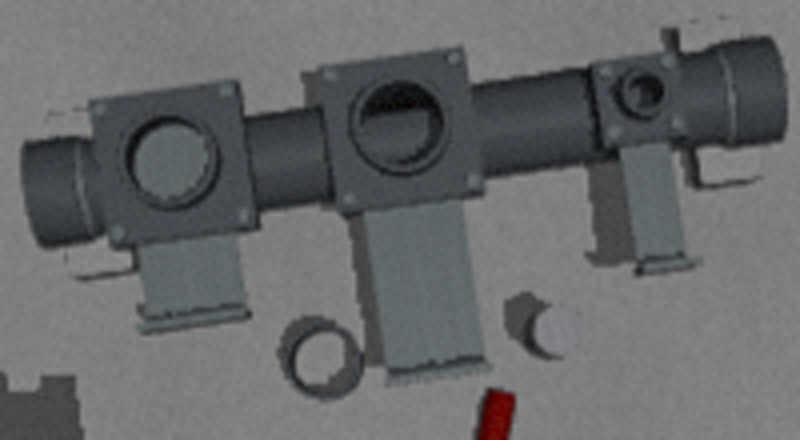

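The top view confirms it. Lip 2 now runs (387,382)-(490,368), which is about 61 mm of travel from its start, at the stop. Valve 1's bore is fully covered, and the bypass gate and loose items have not moved.

```bash
python3 -c "
from bench import r
print(r.close_job())"
```

```text
the job is handed in; nothing more can be done
None
```

The changeover is done and handed in: valve 1 was pushed fully shut first, then valve 2 fully open. In the last images the bypass gate and the loose items look unmoved; the hand-in returned no verdict.

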